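# Turn the carved figure and take a surface reading on its shield

## Robot

A 6-joint arm with a two-finger parallel gripper is mounted at the origin on the work surface. World frame = base frame: x ahead of the robot, y to its left, z up, the work surface at z = 0. Lengths are in m, angles in degrees, forces in N, time in s.
With the tool pointing down it reaches from about 0.3 to 0.75 m from the base axis. Payload 8.5 kg.
Tool frame: the origin (TCP) lies at the very end of the fingers, on their centre line; the grasp point (between the pads) lies 19 mm behind it; z points along the fingers, y is the line along which they close (so a half turn about z gives the same grasp; the last joint's range is limited). The gripper opens to 88 mm and grips with 3 to 60 N. Pads are 18 mm wide; open, the fingers measure 123 mm over their backs; the gripper's body (75 mm by 187 mm) begins 45 mm behind the grasp point.
Start: joints at [61.862, 21.807, 74.336, -0, 83.858, -12.336], TCP at [0.15, 0.529, 0.239] pointing down, gripper open.
Joint ranges: [-178.18, 178.18], [-50.72, 133.34], [12.68, 142.11], [-81.47, 261.47], [9.98, 163.14], [-165.26, 165.26]. Speed limits (degrees/s): [136.94, 136.94, 180, 180, 180, 180].

## Interface

Orientations are given as a 3x3 rotation matrix whose columns are the frame's x, y, z axes.
In Python, from station import move_ptp, move_l, move_joints, move_gripper, wait, ik, state, capture, get_calibration, Unreachable, job_done gives the robot as it stands. The module is installed in compiled form; this text tells all that it offers. Calls block until the motion is done:
- move_ptp(position, orientation): joint-space move of the TCP to a pose.
- move_l(position, feed=0.15, attitude=None, force_limit=None): straight line of the TCP; attitude=None keeps the orientation; feed is the mean speed in m/s. With force_limit (N) it stops when the force on the tool has changed by that much, and returns True; else False.
- move_joints(angles): joint-space move.
- move_gripper(opening): finger opening in m; the grip force is fixed at half the most; returns when the fingers have stopped.
- wait(seconds).
- ik(position, orientation): joint angles nearest the present ones, or None.
- state(): the state.
- capture(name): name is "side" or "top" or "wrist"; returns (picture, depth): 480x640x3 uint8, red, green, blue; 480x640 float32, m along the optical axis (not along the pixel's ray), 0 where there is no reading.
- get_calibration(name): a dict with "fovy" (degrees; the focal length in pixels is half the picture's height over the tangent of half this angle, whatever the lens; pixels are square), "cx", "cy" (the principal point, pixels), "k1" (the pictures are not rectified: a ray, as slopes to the right and down, at radius r is drawn at 1 + k1 r^2 times it, then the intrinsics apply), "R" (3x3) and "t" (3): a world point X has camera coordinates R X + t; the wrist camera has in their place "tool_from_camera" (4x4, takes a point from camera to tool coordinates, whose origin is the TCP and whose axes are the flange's). Camera axes: x right, y down, z forward; pixel columns grow to the right and rows downward; lengths in m; the calibration is good to about 2 mm. A picture is of the moment at which its call begins: read the wrist's pose just before it. get_calibration takes no time and is no camera call.
A pose or a line that the arm cannot do raises Unreachable and nothing moves.
- job_done(): hands the job in; it is judged then, once.
The state is a dict: "clock": time; "qpos": joint angles; "joint_velocities": joint speeds; "joint_torque": joint torques, N m; "tool_pos": TCP position; "tcp_rot": TCP orientation; "wrist_force": force on the tool from outside, world axes, zero at the start; "ft_torque": the same for the moment, N m; "gripper_width": finger opening in m; "finger_force": force on a finger pad.
Only numpy, scipy, OpenCV 4.12 (cv2) and the standard library are available. Lean on these libraries where they do the work, as an engineer would, in place of code of your own. Each camera call takes 0.05 s, during which the arm holds its last target. There are 200 camera calls.

## Task

Push the turntable round (it has a wooden post for this) until the figure's shield faces squarely over the fixed steel pointer. Then pick up the hand-held analyser, aim its steel nose squarely at the middle of the round bare-wood patch on the shield, press gently until the sprung nose is pushed in about half-way, and hold it steady there for at least a second and a half. Finally lay the analyser back gently in its tray, standing on its flat underside as it was, and leave the figure facing the pointer and the other things undisturbed.

Things in the scene. Friction and masses are not known exactly. Their poses are not given: they have to be found in the camera images.
- turntable: fixed steel base of a banding wheel; origin on the work surface under the turning axis, z up. A fixed steel pointer stands at its -x side (16 mm wide, outer end 160 mm from the axis, top 60 mm above the work surface). Above it turns a steel disc, radius 130 mm, top 60 mm above the work surface, with a figure on a 105 mm square plinth; they stay within 90 mm of the axis, up to 305 mm high.
- wheel (a joint): angle of the turning disc with the figure, rad; 0 when the shield faces over the pointer (towards the base's -x), counter-clockwise from above positive; range -2.3 to 0.7, starts between -1.8 and -1.0. Stiff: 0.35 N m of friction, it stays where it is left.
- post (a point): centre of the top of the upright wooden post by which the disc is turned: 16 mm in diameter, standing on the disc 115 mm from the turning axis, from 60 to 120 mm above the work surface. With wheel at 0 it is at the turntable's -y side (260 degrees counter-clockwise from its +x); the shield is at 180 degrees.
- patch: round bare-wood patch, 34 mm in diameter, amid the flat sloping shield (82 mm wide, 100 mm tall) that the figure holds; origin at its centre on the face, z = outward normal, pointing 28 degrees above the horizontal. It turns with the disc: centre 62 mm from the axis, 190 mm above the work surface. With wheel at 0 the normal leans up from the turntable's -x direction.
- tray: fixed grey tray, 250 x 130 mm (x, y), 5 mm floor and walls, walls up to 14 mm above the work surface; origin under its centre on the work surface, long side along x.
- gun: hand-held analyser, about 0.4 kg: a grey box body 150 mm long (x), 36 wide (y), 48 high (z), black rubber grip band at the middle; origin at the centre of its flat underside, x towards the nose. It lies in the tray, nose roughly along the tray's +x. The nose's axis runs along x, 26 mm above the underside; a fixed black collar 30 mm in diameter reaches x = 87 mm.
- nose_tip (a point): centre of the front face of the sprung steel nose (20 mm in diameter), at x = 109 mm, y = 0, z = 26 mm from the analyser's origin while not pressed; axes as the analyser's.
- nose (a joint): how far the nose is pushed into the analyser, m, 0 to 0.012. Spring: about 2.8 N to start it moving, plus 0.7 N per mm (7 N at 6 mm; the stop is met at about 11 N).
- jar: bystander: open glass jar, 68 mm in diameter, 85 mm tall, origin at its underside
- tin: bystander: tin, 72 mm in diameter, 100 mm tall, origin at its underside
- brush: bystander: brush 190 mm long lying on the table, origin at its underside
- swatches: bystander: fixed wooden sample block, 220 x 120 mm, 33 mm high; it stands on the other side from the tray
Not all that is in view belongs to the job. There is more than one size of the gun; the job needs the largest.

How it is judged (in metres and radians):
On the way, in this order (a step that is already met when the one before it is completed fails the run):
1. the shield faces over the pointer (wheel within 0.15 rad of 0) (value of joint wheel between -0.15 and 0.15 rad), for 0.3 s.
2. shield still facing: nose pressed in 3 to 9 mm on the patch, tip within 10 mm of its centre, axis within 0.17 rad of its normal, analyser still (under 0.02 m/s), for 1.5 s (all of step 1 and value of joint nose between 0.003 and 0.009 m and distance between nose_tip and patch below 0.01 m and angle between the x axis of gun and the z axis of patch, either way round below 0.17 rad and linear speed of gun below 0.02 m/s and contact force between gun and turntable above 1 N), for 1.5 s.
At the end, for the whole second after the job is handed in: The analyser lies at rest in the tray on its flat underside (its origin within 60 mm along and 50 mm across of the tray's centre, underside within 4 mm of the tray's floor, tilt under 0.08 rad), and the shield still faces the pointer (wheel within 0.15 rad of 0) (all of step 1 and z of gun in the frame of tray below 0.009 m and angle between gun's own z axis and vertical below 0.08 rad and x of gun in the frame of tray between -0.06 and 0.06 m and y of gun in the frame of tray between -0.05 and 0.05 m and linear speed of gun below 0.02 m/s); the robot touches nothing.
It fails at once if the figure or turntable is pushed by the analyser with more than 25 N (contact force between gun and turntable above 25 N).
It fails at once if the analyser is dropped or thrown (over 0.5 m/s, about a 13 mm fall, with no finger on it) (linear speed of gun above 0.5 m/s and contact force between gun and the fingers below 0.2 N).
It fails at once if the jar, tin or brush is moved more than 30 mm (distance of any of jar, tin, brush from where it was at the start of the episode above 0.03 m).
It also fails if it takes over 72 s, if anything falls off the work surface, if the arm or the gripper's body presses on something with over 40 N, if the wrist force passes 120 N, or if a joint passes its speed limit or range.

## Working session

There is one attempt and no reset: what is moved stays moved. The work goes in short steps, each a Python script; the robot and the scene stay as the last script left them, time stands still between calls to the robot, and variables do not carry over. Pictures are saved under pics/ and viewed, at most 10 in all, crops included, and the job is handed in when it is done.

```bash
mkdir -p pics; cat > h.py <<'E'
import numpy as np, cv2
from station import *
def K(c): return 240/np.tan(np.radians(c["fovy"])/2)
def cam(n):
    c=get_calibration(n); s=state()
    if "R" in c: R=np.array(c["R"]); t=np.array(c["t"])
    else:
        T=np.array(c["tool_from_camera"]); W=np.eye(4); W[:3,:3]=s["tcp_rot"]; W[:3,3]=s["tool_pos"]
        M=np.linalg.inv(W@T); R=M[:3,:3]; t=M[:3,3]
    f=K(c); k=c["k1"]
    v,u=np.mgrid[0:480,0:640]; a=(u-c["cx"])/f; b=(v-c["cy"])/f
    x,y=a.copy(),b.copy()
    for _ in range(12):
        q=1+k*(x*x+y*y); x=a/q; y=b/q
    im,d=capture(n)
    P=np.stack([x*d,y*d,d],-1)
    W=(P-t)@R; W[d<=0]=np.nan
    rays=np.stack([x,y,np.ones_like(x)],-1)@R
    return im,W,rays,-R.T@t
def onplane(rays,C,u,v,z):
    r=rays[int(v),int(u)]; return C+r*(z-C[2])/r[2]
def save(n,im): cv2.imwrite("pics/"+n+".png",cv2.cvtColor(im,cv2.COLOR_RGB2BGR))
E
python3 - <<'E'
from h import *
for n in("top","side"):
    im,W,r,C=cam(n); save(n,im); np.savez("/tmp/"+n,im=im,W=W,r=r,C=C); print(n,C,r[240,320])
print(state())
E
```

```text
top [ 0.29874114 -0.07092282  1.48876274] [ 0.20050735 -0.01192711 -0.97968181]
side [0.35834991 0.61660788 0.9837413 ] [ 0.21517065 -0.60172287 -0.76945551]
{'clock': 0.1, 'qpos': array([ 6.18612290e+01,  2.18365701e+01,  7.43798948e+01,  2.23406393e-03,
        8.38598533e+01, -1.23367684e+01]), 'joint_velocities': array([-0.08144509,  0.01926461, -0.17018511,  0.07110926, -0.16655495,
        0.07777523]), 'joint_torque': array([ 5.16653090e-03, -4.38647676e+01, -2.24914509e+01,  7.15983217e-02,
        3.41506640e-02, -7.04177955e-05]), 'tool_pos': array([0.14964737, 0.52897655, 0.23820781]), 'tcp_rot': array([[-9.62207227e-01,  2.72317488e-01, -6.62369964e-04],
       [ 2.72318103e-01,  9.62206586e-01, -1.15628702e-03],
       [ 3.22459565e-04, -1.29296306e-03, -9.99999112e-01]]), 'wrist_force': array([ 0.30512752, -0.57236941, -0.59377883]), 'ft_torque': array([-0.0488986 , -0.02587207,  0.01713379]), 'finger_force': 0.0, 'gripper_width': 0.08810046019011458}
```

View pics/top.png

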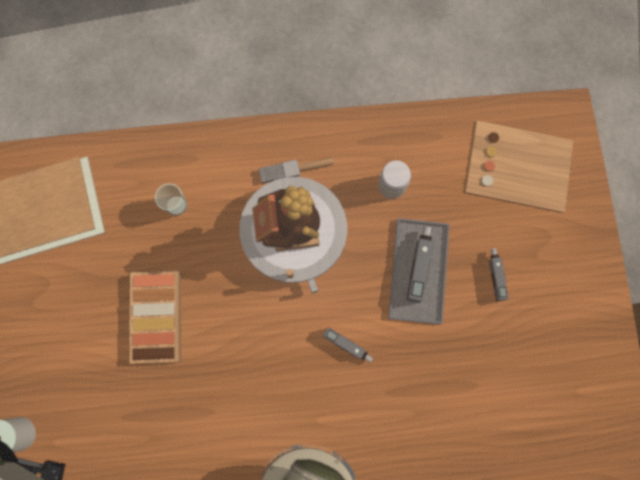

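View pics/side.png

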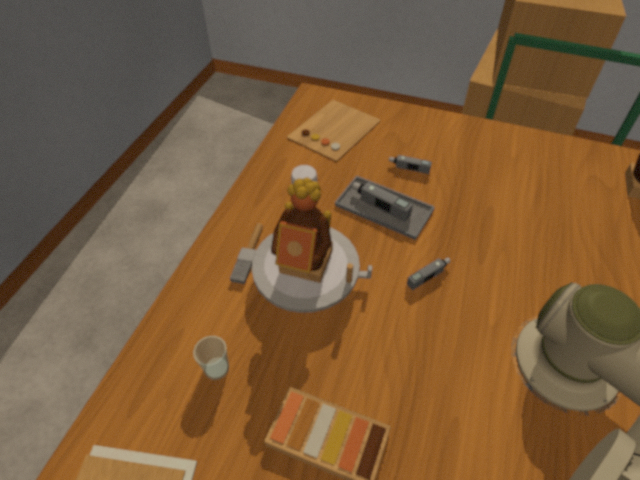

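Top view: turntable disc centred at about (294,228), pointer end at (312,287), post at (290,272), shield facing left at (265,217).
Gun candidates are (420,265) in the grey tray (the largest), (348,345) small on the table, and (499,275) small on the table. I choose the one in the tray, nose at (428,232).
Side view: post at (350,272), pointer at (365,271), tray gun at (382,200).

```bash
python3 - <<'E'
from h import *
Z=np.load("/tmp/top.npz"); im,W,r,C=[Z[k] for k in("im","W","r","C")]
hsv=cv2.cvtColor(im,cv2.COLOR_RGB2HSV)
# ring fit of disc by height
z=W[...,2]; x=W[...,0]; y=W[...,1]
S=np.load("/tmp/side.npz"); Ws=S["W"]; ims=S["im"]
pt=lambda u,v:W[v,u].round(3)
print("disc",pt(262,255),pt(330,215),"table",pt(220,330),"postpix",pt(290,272),pt(290,271),"pointer",pt(313,287),pt(311,281))
def discfit(m):
    cs,_=cv2.findContours(m.astype(np.uint8),cv2.RETR_EXTERNAL,cv2.CHAIN_APPROX_NONE); c=max(cs,key=cv2.contourArea)[:,0]; return c
# disc: pixels low saturation, bright near centre
m=(hsv[...,1]<60)&(hsv[...,2]>120); m[:, :235]=0; m[:,352:]=0; m[:170]=0; m[300:]=0
c=discfit(cv2.morphologyEx(m.astype(np.uint8),cv2.MORPH_OPEN,np.ones((9,9))))
P=np.array([onplane(r,C,u,v,.06) for u,v in c])[:,:2]
from scipy.optimize import least_squares
f=least_squares(lambda q:np.hypot(*(P-q[:2]).T)-q[2],[.6,0,.13],loss="soft_l1",f_scale=.003).x; print("disc fit",f)
ax=f[:2]
# pointer
m=(hsv[...,1]<70)&(hsv[...,2]>100); m[:, :300]=0;m[:,325:]=0;m[:277]=0;m[296:]=0
v,u=np.nonzero(m); Q=np.array([onplane(r,C,a,b,.06) for a,b in zip(u,v)])[:,:2]
d=np.hypot(*(Q-ax).T); Q=Q[d>.135]; dd=Q.mean(0)-ax; print("pointer n",len(Q),"maxd",d.max(),"dir deg",np.degrees(np.arctan2(dd[1],dd[0])))
# post (orange)
q=onplane(r,C,290,272,.12)[:2]-ax; print("post r",np.hypot(*q),np.degrees(np.arctan2(q[1],q[0])))
# tray+gun
g=(hsv[...,1]<70); g[:215]=0;g[330:]=0;g[:,:385]=0;g[:,455:]=0
cc=discfit(cv2.morphologyEx(g.astype(np.uint8),cv2.MORPH_OPEN,np.ones((5,5))))
T=np.array([onplane(r,C,a,b,.014) for a,b in cc])[:,:2]; print("tray",cv2.minAreaRect(T.astype(np.float32)))
b=(z>.04)&(z<.08)&(x>.3); b[:215]=0;b[330:]=0;b[:,:385]=0;b[:,455:]=0
Bp=W[b]; print("gun",cv2.minAreaRect(Bp[:,:2].astype(np.float32)),np.percentile(Bp[:,2],[5,50,95]))
ptn=pt(428,232);print("nose",ptn)
for n,(u_,v_) in dict(tin=(396,172),jar=(170,192),brush=(280,172)).items(): print(n,pt(u_,v_))
crop=im[190:360,240:520]; save("crop",cv2.resize(crop,None,fx=2.8,fy=2.8,interpolation=cv2.INTER_CUBIC))
E
```

```text
disc [0.568 0.052 0.058] [ 0.651 -0.118  0.057] table [0.405 0.172 0.004] postpix [ 0.512 -0.013  0.12 ] [ 0.515 -0.013  0.116] pointer [ 0.481 -0.061  0.055] [ 0.5   -0.058  0.023]
disc fit [ 0.62522631 -0.02974046  0.12148435]
pointer n 63 maxd 0.1585320193530789 dir deg -167.69287586757167
post r 0.11461200265941589 171.6395944969509
tray ((0.502599835395813, -0.32230186462402344), (0.12969116866588593, 0.24927811324596405), 78.2065658569336)
gun ((0.5139607191085815, -0.3254491686820984), (0.038378480821847916, 0.18267664313316345), 72.8675537109375) [0.04354518 0.05047649 0.05580235]
nose [ 0.59  -0.352  0.038]
tin [ 0.729 -0.283  0.102]
jar [0.753 0.271 0.034]
brush [ 0.785 -0.005  0.014]
```

View pics/crop.png

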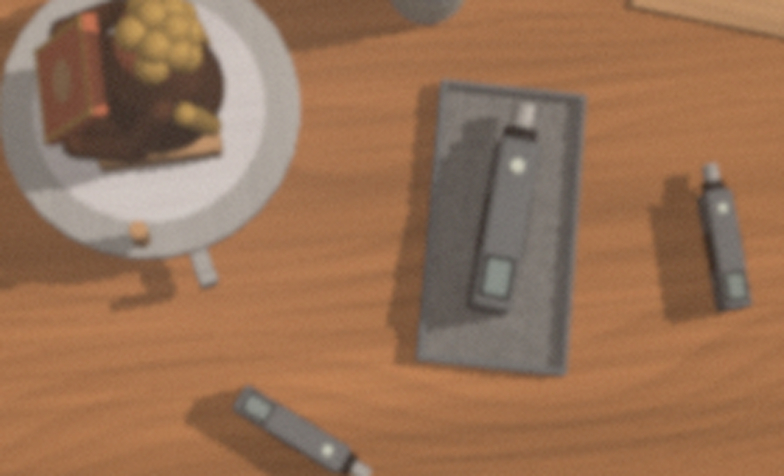

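The crop confirms the choice: the largest analyser lies in the tray, nose up at crop (526,112). The small decoys are at (720,235) and (300,430). The post is at (139,232) and the pointer at (204,268).

```bash
cat >> h.py <<'E'
def rot(deg): a=np.radians(deg); return np.array([np.cos(a),np.sin(a)])
def Rtool(z,y):
    z=z/np.linalg.norm(z); y=y-z*(y@z); y/=np.linalg.norm(y); return np.column_stack([np.cross(y,z),y,z])
def pushpose(ax,phi,r,z,lean,s):
    e=rot(phi); L=np.radians(lean); zt=np.array([*(-e*np.sin(L)),-np.cos(L)])
    return np.array([*(ax+r*e),z]),Rtool(zt,s*np.array([-e[1],e[0],0]))
E
python3 - <<'E'
from h import *
Z=np.load("/tmp/top.npz"); r,C=Z["r"],Z["C"]; im=Z["im"]; hsv=cv2.cvtColor(im,cv2.COLOR_RGB2HSV)
m=((hsv[...,1]<75)&(hsv[...,2]>70)).astype(np.uint8); m[:, :232]=0; m[:,352:]=0; m[:178]=0; m[283:]=0
m=cv2.morphologyEx(m,cv2.MORPH_OPEN,np.ones((7,7)))
c=cv2.convexHull(np.vstack([k for k in cv2.findContours(m,0,1)[0]]))[:,0]
P=np.array([onplane(r,C,u,v,.06)[:2] for u,v in c])
from scipy.optimize import least_squares
q=least_squares(lambda q:np.hypot(*(P-q[:2]).T)-q[2],[.63,-.03,.13],loss="soft_l1",f_scale=.002).x;print("fit",q)
for u,v in((240,230),(347,228),(293,281)): print(onplane(r,C,u,v,.06).round(4))
ax=q[:2]
p=onplane(r,C,290,272,.12)[:2]-ax; print("post",np.hypot(*p),np.degrees(np.arctan2(*p[::-1])))
d=onplane(r,C,312.5,286,.06)[:2]-ax; print("pointer",np.hypot(*d),np.degrees(np.arctan2(*d[::-1])))
for s in(1,-1):
  for lean in(15,25):
    print(s,lean,[(lambda k:None if k is None else np.round(k).astype(int).tolist())(ik(*pushpose(ax,ph,.118,.08,lean,s))) for ph in(171,200,230,255,275)])
E
```

```text
fit [ 0.62670939 -0.02610936  0.12963657]
[0.6339 0.1003 0.06  ]
[ 0.6142 -0.1555  0.06  ]
[ 0.4992 -0.0158  0.06  ]
post 0.1156140952289678 173.52717244602613
pointer 0.14735462545551276 -167.02606275865477
1 15 [[-15, 24, 104, 3, 37, 82], [-26, 25, 102, 16, 43, 34], [-31, 31, 90, 18, 58, 0], [-30, 37, 77, 15, 71, -21], [-28, 42, 65, 13, 81, -36]]
1 25 [[-16, 23, 111, 8, 21, 77], [-30, 24, 108, 34, 36, 15], [-35, 31, 93, 30, 57, -12], [-34, 39, 77, 24, 75, -28], [-31, 45, 63, 20, 88, -39]]
-1 15 [[-15, 24, 104, 3, 37, -98], [-26, 25, 102, 16, 43, -146], None, [-30, 37, 77, 15, 71, 159], [-28, 42, 65, 13, 81, 144]]
-1 25 [[-16, 23, 111, 8, 21, -103], [-30, 24, 108, 34, 36, -165], None, [-34, 39, 77, 24, 75, 152], [-31, 45, 63, 20, 88, 141]]
```

```bash
python3 - <<'E'
from h import *
ax=np.array([.627,-.026])
pp=lambda ph,z,r=.118:pushpose(ax,ph,r,z,15,1)
move_ptp(*pp(173.5,.24,.19)); move_gripper(.038)
move_l(pp(173.5,.15)[0]); print(move_l(pp(173.5,.08)[0],force_limit=15))
print(state()["clock"])
for ph in np.linspace(173.5,277.5,9)[1:]:
    p,R=pp(ph,.08); move_l(p,feed=.1,attitude=R)
print(state()["wrist_force"],state()["clock"])
p,R=pp(275,.08); move_l(p)
move_l(pp(275,.15)[0])
p,R=pp(275,.2,.2); move_l(p,feed=.2)
im,W,r,C=cam("top"); save("top2",im); np.savez("/tmp/top2",im=im,W=W,r=r,C=C)
im,W,r,C=cam("side"); save("side2",im); np.savez("/tmp/side2",im=im,W=W,r=r,C=C)
print(state()["clock"])
E
```

```text
False
4.6583
[0.14980878 0.36153414 0.59661813] 8.0833
9.6833
```

View pics/top2.png

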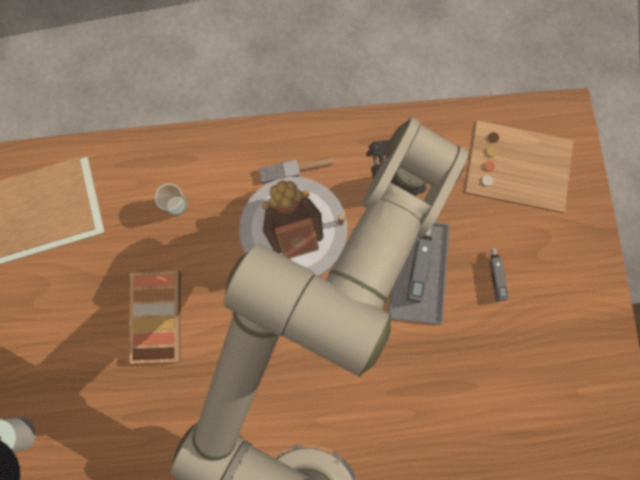

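Post is now at (341,219) and the shield at (297,240), facing the pointer; the brush, jar and tray things are in place.

```bash
cat >> h.py <<'E'
ax=np.array([.627,-.026])
def gunR(yaw,pitch):  # pitch>0 nose down
    e=rot(yaw); p=np.radians(pitch); gx=np.array([*(e*np.cos(p)),-np.sin(p)]); gy=np.array([-e[1],e[0],0]); return np.column_stack([gx,gy,np.cross(gx,gy)])
def tool(G,o,beta,s,gz=.028,gxx=0.):  # G gun rotation, o gun origin
    b=np.radians(beta); z=-G[:,2]*np.cos(b)+G[:,0]*np.sin(b)
    return o+G@[gxx,0,gz]+.019*z, Rtool(z,s*G[:,1])
E
python3 - <<'E'
from h import *
Z=np.load("/tmp/top2.npz"); im,r,C,W=Z["im"],Z["r"],Z["C"],Z["W"]; hsv=cv2.cvtColor(im,cv2.COLOR_RGB2HSV)
for z in(.119,):
    p=onplane(r,C,341,219,z)[:2]-ax; print("post",np.hypot(*p),np.degrees(np.arctan2(*p[::-1]))%360, W[219,341])
n_=np.array([*(rot(-167.3)*np.cos(np.radians(28))),np.sin(np.radians(28))])
pat=np.array([*(ax+.062*rot(-167.3)),.19])
G=gunR(12.7,28); print(pat)
G0=gunR(-18,0); o0=np.array([.507,-.325,.005])
f=lambda k:None if k is None else np.round(k).astype(int).tolist()
for s in(1,-1):
  for beta in(0,10,20,30):
    print(s,beta,f(ik(*tool(G0,o0,beta,s))),f(ik(*tool(G,pat+n_*.05-G@[.109,0,.026],beta,s))),f(ik(*tool(G,pat-n_*.006-G@[.109,0,.026],beta,s))))
T=get_calibration("wrist"); print(np.round(T["tool_from_camera"],3),T["fovy"])
E
```

```text
post 0.11446874444579076 268.3069947924917 [ 0.62430038 -0.14056472  0.11612337]
[ 0.56651686 -0.03963046  0.19      ]
1 0 [-44, 41, 82, 0, 58, -116] [-18, 21, 78, -14, 105, -121] [-15, 27, 73, -13, 105, -118]
1 10 [-46, 38, 89, 7, 45, -122] [-20, 17, 82, -10, 96, -122] [-17, 23, 77, -9, 95, -119]
1 20 [-48, 37, 95, 19, 32, -134] [-22, 13, 86, -5, 87, -125] [-19, 19, 82, -4, 86, -121]
1 30 [-50, 36, 102, 45, 22, -161] [-26, 9, 91, 1, 78, -129] [-22, 15, 88, 1, 76, -125]
-1 0 [-44, 41, 82, 0, 58, 64] [-18, 21, 78, -14, 105, 59] [-15, 27, 73, -13, 105, 62]
-1 10 [-46, 38, 89, 7, 45, 58] [-20, 17, 82, -10, 96, 58] [-17, 23, 77, -9, 95, 61]
-1 20 [-48, 37, 95, 19, 32, 46] [-22, 13, 86, -5, 87, 55] [-19, 19, 82, -4, 86, 59]
-1 30 [-50, 36, 102, 45, 22, 19] [-26, 9, 91, 1, 78, 51] [-22, 15, 88, 1, 76, 55]
[[-0.    -0.962 -0.272  0.07 ]
 [ 1.     0.    -0.    -0.001]
 [ 0.    -0.272  0.962 -0.146]
 [ 0.     0.     0.     1.   ]] 59.89919570860952
```

```bash
python3 - <<'E'
from h import *
G=gunR(8.3,28); n=-G[:,0]; pat=np.array([*(ax-.062*rot(8.3)),.19])
_,R=tool(G,pat,40,1)
Cc=pat+n*.3+G[:,2]*.2; tcp=Cc-R@[.07,0,-.146]
print(tcp,ik(tcp,R))
move_l([.47,-.26,.30],feed=.25)
move_ptp(tcp,R); wait(.2)
im,W,r,C=cam("wrist"); save("patch",im); np.savez("/tmp/patch",im=im,W=W,r=r,C=C)
R0=tool(gunR(-18,0),pat,0,1)[1]
g=np.array([.507,-.325]); e=rot(-18)
p=np.array([*(g+e*.03),.19])
print(ik(p,R0)); move_ptp(p,R0); wait(.2)
im,W,r,C=cam("wrist"); save("gun",im); np.savez("/tmp/gun",im=im,W=W,r=r,C=C)
print(state()["clock"])
cv2.imwrite("pics/both.png",np.hstack([cv2.imread("pics/patch.png"),cv2.imread("pics/gun.png")])[:, :, :][::1, ::1] if 0 else cv2.resize(np.hstack([cv2.imread("pics/patch.png"),cv2.imread("pics/gun.png")]),(800,300)))
E
```

```text
[ 0.49424074 -0.04536748  0.37917526] [ -22.08658478    7.13205658   72.66934594    6.03689924   89.80942845
 -119.85735562]
[-4.26985478e+01  3.20235930e+01  6.50466515e+01 -2.54444375e-14
  8.29297556e+01 -1.14698548e+02]
13.55
```

View pics/both.png

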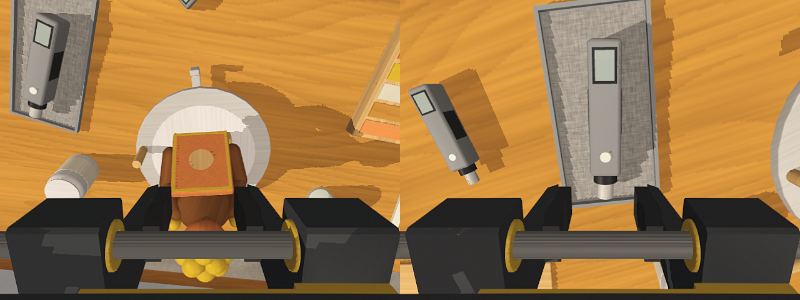

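Left (patch view): the wood patch is at pixel (323,254) on the shield and the pointer at (312,120). Right (gun view): body from (326,65) to (326,275), nose end at (326,315), nothing in the way.

```bash
python3 - <<'E'
from h import *
Z=np.load("/tmp/patch.npz"); im,W,r,C=[Z[k] for k in("im","W","r","C")]; hsv=cv2.cvtColor(im,cv2.COLOR_RGB2HSV)
print("patch px",hsv[254,323],"shield px",hsv[230,300],hsv[285,350],W[254,323])
ps=hsv[254,323].astype(int); 
m=(abs(hsv[...,0].astype(int)-ps[0])<=3)&(abs(hsv[...,1].astype(int)-ps[1])<40)
m=m.astype(np.uint8); b=np.zeros_like(m); b[225:285,290:360]=1; m&=b
k,l,st,ce=cv2.connectedComponentsWithStats(m); i=l[254,323]; print(st[i],ce[i])
sh=W[215:300,290:360].reshape(-1,3); sh=sh[np.isfinite(sh).all(1)]
c=np.median(sh,0)
for _ in range(4):
    u,s,v=np.linalg.svd(sh-sh.mean(0),full_matrices=False); nn=v[2]; d=(sh-sh.mean(0))@nn; sh=sh[abs(d)<.005]
nn=nn*np.sign(nn[2]); print("plane",len(sh),d.std(),nn,"elev",np.degrees(np.arcsin(nn[2])),"az",np.degrees(np.arctan2(nn[1],nn[0])))
P=[W[int(round(ce[i][1])),int(round(ce[i][0]))], onplane(r,C,*ce[i].round(),.19)]; print("patch",P)
for p in P: q=p[:2]-ax; print(np.hypot(*q),np.degrees(np.arctan2(*q[::-1])))
for u,v in((312,122),(311,112)):
    q=onplane(r,C,u,v,.06)[:2]-ax; print("pointer",np.hypot(*q),np.degrees(np.arctan2(*q[::-1])))
Z=np.load("/tmp/gun.npz"); im,W,r,C=[Z[k] for k in("im","W","r","C")]; z=W[...,2]
b=(z>.045)&(z<.06); b[:50]=0; b[330:]=0; b[:,:260]=0; b[:,390:]=0
b=cv2.morphologyEx(b.astype(np.uint8),cv2.MORPH_OPEN,np.ones((15,15)))>0
B=W[b]; rc=cv2.minAreaRect(B[:,:2].astype(np.float32)); print("gun top",rc,np.median(B[:,2]),len(B))
N=(z>.02)&(z<.05); N[:285]=0;N[322:]=0;N[:,:300]=0;N[:,350:]=0
print("nose px rows",np.nonzero(N)[0].min(),np.nonzero(N)[0].max()); 
ctr=np.array(rc[0]); bx=cv2.boxPoints(rc); L=bx[np.argsort(bx[:,0])]; dr=L[2:].mean(0)-L[:2].mean(0); e=dr/np.linalg.norm(dr)
Q=W[N]; t=(Q[:,:2]-ctr)@e; s=(Q[:,:2]-ctr)@[-e[1],e[0]]; print("yaw",np.degrees(np.arctan2(*e[::-1])),"nose along",t.max(),"across",np.median(s),"z max",Q[:,2].max())
g=cv2.cvtColor(im,cv2.COLOR_RGB2HSV)
E
```

```text
patch px [ 17 142 191] shield px [ 12 185 190] [ 12 187 191] [ 0.56703348 -0.0367876   0.18930148]
[ 302  239   40   33 1038] [321.27456647 254.81406551]
plane 5929 0.0006591583205045041 [-0.86523681 -0.17579002  0.46953501] elev 28.00411740586347 az -168.5155417459711
patch [array([ 0.56740877, -0.03847837,  0.19087884]), array([ 0.56788299, -0.03841732,  0.19      ])]
0.06088370056690646 -168.1731826177918
0.060407043243887744 -168.13766828832922
pointer 0.14851694758462208 -166.46647640982096
pointer 0.15861777288486373 -166.48114028255725
gun top ((0.5000152587890625, -0.31988468766212463), (0.03670322149991989, 0.14793261885643005), 72.25677490234375) 0.05356339167046091 10107
nose px rows 285 319
yaw -17.743223 nose along 0.10913841413365355 across 0.0007460855311054618 z max 0.048198252628887675
```

```bash
cat >> h.py <<'E'
o0=np.array([.500,-.320,.005]); G0=gunR(-17.7,0); BETA=15
pat=np.array([.5674,-.0387,.190]); YAW=11.6; GP=gunR(YAW,28); n=-GP[:,0]
def press(back): return tool(GP,pat+n*back-GP@[.109,0,.026],BETA,1)
E
python3 - <<'E'
from h import *
p,R=tool(G0,o0,BETA,1); print(p,[ik(*press(b)) is not None for b in(.12,.05,0,-.01)])
up=np.array([0,0,1.])
move_gripper(.058)
move_ptp(p+.1*up,R); 
print(move_l(p+.03*up,feed=.15), move_l(p,feed=.06,force_limit=8), state()["tool_pos"]-p)
move_gripper(.0); s=state(); print("width",s["gripper_width"],s["finger_force"])
move_l(p+.01*up,feed=.03); move_l(p+.14*up,feed=.12)
s=state(); print("width",s["gripper_width"],s["finger_force"],s["wrist_force"])
move_ptp(*press(.12)); wait(.3)
im,W,r,C=cam("wrist"); save("held",im); np.savez("/tmp/held",im=im,W=W,r=r,C=C)
im,W,r,C=cam("side"); save("side3",im); np.savez("/tmp/side3",im=im,W=W,r=r,C=C)
a=cv2.resize(cv2.imread("pics/held.png"),(400,300)); b=cv2.resize(cv2.imread("pics/side3.png"),(400,300)); cv2.imwrite("pics/b2.png",np.hstack([a,b]))
print(state()["clock"])
E
```

```text
[ 0.50468477 -0.3214951   0.01464741] [True, True, True, True]
False False [ 5.21058153e-05 -4.61004515e-05 -7.07694965e-05]
width 0.035991881029624924 29.994256392508305
width 0.0358009237573895 29.986676576154423 [-0.46651216 -0.04120409 -3.26030043]
19.625
```

View pics/b2.png

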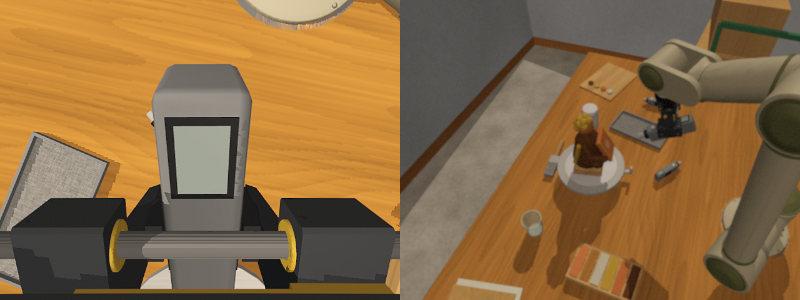

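The gun is held, with its display at the left image's (202,158) and the figure undisturbed in the side view. I'll check its pitch and x-slip from the top-face depth before pressing.

```bash
python3 - <<'E'
from h import *
Z=np.load("/tmp/held.npz"); W=Z["W"]; o=pat+n*.12-GP@[.109,0,.026]
L=(W-o)@GP
S=L[120:325,265:385].reshape(-1,3); S=S[np.isfinite(S).all(1)]
for _ in range(5):
    u,s,v=np.linalg.svd(S-S.mean(0),full_matrices=False); q=v[2]*np.sign(v[2][2]); d=(S-S.mean(0))@q; S=S[abs(d)<max(.0015,1.5*d.std())]
print("normal in gun frame",q,"top z",S[:,2].mean(),len(S),"tilt pitch deg",np.degrees(np.arctan2(q[0],q[2])),np.degrees(np.arctan2(q[1],q[2])))
A=L[(L[...,2]>.030)&(L[...,2]<.06)&(abs(L[...,1])<.03)]; print("rear x",np.percentile(A[:,0],[.2,1]), "y range",np.percentile(A[A[:,0]<-.03][:,1],[1,99]), "plane z at x=0:",S[:,2].mean()+q[0]/q[2]*S[:,0].mean())
E
```

```text
normal in gun frame [-0.0302664   0.00424463  0.99953286] top z 0.04852337339121976 18151 tilt pitch deg -1.7344172877319106 0.2433115063941259
rear x [-0.075315   -0.07516439] y range [-0.01786848  0.01644368] plane z at x=0: 0.05014487790262726
```

```bash
cat >> h.py <<'E'
GC=gunR(YAW,29.7)
def press2(back): return tool(GC,pat+n*back-GC@[.109,-.0005,.0305],BETA,1)
E
python3 - <<'E'
from h import *
p,R=press2(.05); move_l(p,attitude=R,feed=.1); move_l(press2(.015)[0],feed=.05); wait(.4)
f0=state()["wrist_force"]; t0=state()["tool_pos"]
hit=move_l(press2(-.006)[0],feed=.015,force_limit=2.)
s=state(); print(hit,"back",(s["tool_pos"]-press2(0)[0])@n,(s["wrist_force"]-f0)@n)
b=(s["tool_pos"]-press2(0)[0])@n
for k in range(12):
    wait(.15); s=state(); F=(s["wrist_force"]-f0)@n; print(round(b,4),F.round(2),end=" | ")
    if F>=6.2: break
    b-=.001 if F>4.5 else .002 if F>1 else .0025
    move_l(press2(b)[0],feed=.02)
im,W,r,C=cam("wrist"); save("p",im)
wait(1.0); s=state(); print("\nF",(s["wrist_force"]-f0)@n,s["wrist_force"]-f0,s["clock"],s["finger_force"])
im,W,r,C=cam("side"); save("s4",im); np.savez("/tmp/side4",im=im,W=W)
c=im[120:300,220:460]; save("s4c",cv2.resize(c,None,fx=3,fy=3,interpolation=cv2.INTER_CUBIC))
E
```

```text
True back -0.0004809261606851353 2.8379737030685295
-0.0005 2.32 | -0.0025 4.54 | -0.0035 5.08 | -0.0045 4.14 | -0.0065 7.37 | 
F 6.9508630485808025 [-6.05195611 -0.78479849  3.35932963] 25.5167 29.985604253633937
```

View pics/s4c.png

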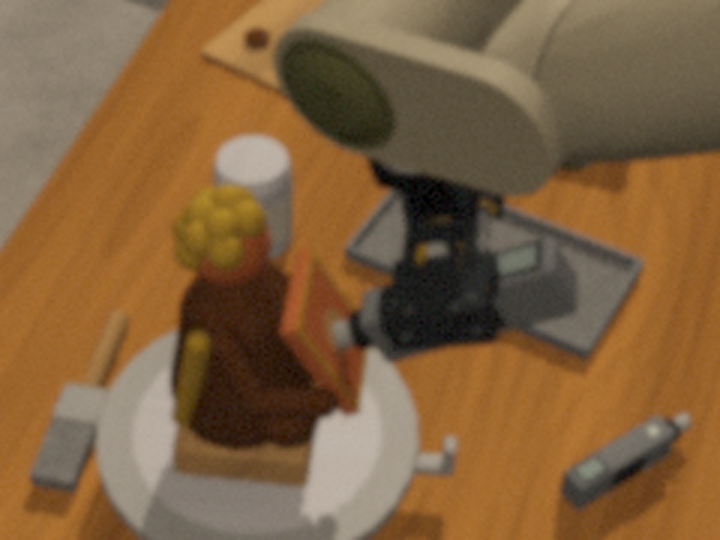

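The crop shows the nose on the middle of the patch at (340,330), square to the shield, at 7 N (about 6 mm). I'll hold longer, then return it.

```bash
python3 - <<'E'
from h import *
wait(2.0); s=state(); print(s["wrist_force"],s["clock"])
move_l(press2(.02)[0],feed=.04); move_l(press2(.12)[0],feed=.12)
up=np.array([0,0,1.])
p,R=tool(G0,o0,BETA,1)
move_ptp(p+.14*up,R); move_l(p+.06*up); wait(.3)
im,W,r,C=cam("wrist"); save("pl",im); o=state()["tool_pos"]-(p-o0)
L=(W-o)@G0; S=L[120:325,265:385].reshape(-1,3); S=S[np.isfinite(S).all(1)]
for _ in range(5):
    u,sg,v=np.linalg.svd(S-S.mean(0),full_matrices=False); q=v[2]*np.sign(v[2][2]); d=(S-S.mean(0))@q; S=S[abs(d)<max(.0015,1.5*d.std())]
A=L[(L[...,2]>.030)&(L[...,2]<.06)&(abs(L[...,1])<.03)]
print("pitch",np.degrees(np.arctan2(q[0],q[2])),"z0",S[:,2].mean()+q[0]/q[2]*S[:,0].mean(),"rear",np.percentile(A[:,0],.5),len(S),state()["clock"])
E
```

```text
[-6.26415462 -1.69410078 -0.82382805] 27.5667
pitch -1.6608529203942668 z0 0.050767915367050595 rear -0.07510624574026097 18138 31.55
```

```bash
python3 - <<'E'
from h import *
up=np.array([0,0,1.])
p,R=tool(gunR(-17.7,1.7),o0,BETA,1)
move_l(p+.03*up,attitude=R,feed=.08); move_l(p+.008*up,feed=.05); wait(.4)
h=move_l(p-.006*up,feed=.01,force_limit=3); s=state(); print(h,(s["tool_pos"]-p)[2],s["wrist_force"])
move_gripper(.058); wait(.3)
move_l(s["tool_pos"]+.12*up,feed=.1)
move_ptp([.36,-.33,.2],R) if ik([.36,-.33,.2],R) is not None else print("no")
im,W,r,C=cam("top"); save("end",im); save("endc",cv2.resize(im[150:370,220:500],None,fx=2.6,fy=2.6,interpolation=cv2.INTER_CUBIC))
z=W[...,2]
b=(z>.04)&(z<.08); b[:215]=0;b[330:]=0;b[:,:385]=0;b[:,455:]=0
print("gun",cv2.minAreaRect(W[b][:,:2].astype(np.float32)),np.median(z[b]),state()["clock"],state()["finger_force"])
E
```

```text
True 0.0015093891163479624 [-0.24433402 -0.72456426  1.81783085]
gun ((0.5134577751159668, -0.3256503641605377), (0.03806239366531372, 0.18221363425254822), 72.52455139160156) 0.05042536994195697 36.7083 0.0
```

View pics/endc.png

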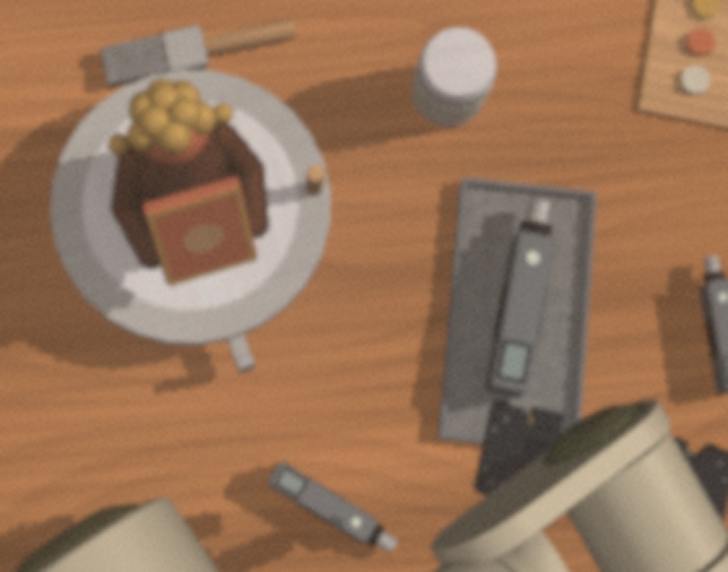

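The final crop shows the gun flat in the tray at (522,300), in the same pose as at the start. The shield at (203,237) faces the pointer at (242,352), the brush and tin are unmoved, and the gripper is clear. Handing in.

```bash
python3 -c "
from station import *
print(job_done())"
```

```text
the job is handed in; nothing more can be done
None
```

The job is handed in, with no verdict shown: the shield measured about 2° off the pointer, the nose was held on the patch at about 7 N (roughly 6 mm in) for over 3 s, and the analyser is back flat in its tray at about 37 s, with the brush and tin unmoved in the last picture (the jar was outside that crop).

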